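# Hang the bin of caster wheels back on the louvered rack

### The job

Hang the red bin of caster wheels back on the upper row of the louvered rack, in the gap between the two yellow bins. Lift it over the louvers, bring its lip to the panel and lower it gently until you feel the lip catch - neither forcing it nor letting it fall - so that it is left hanging square and flat against the leaning panel with both wheels still in it. Do not push the gripper against the rack or its yellow bins, and leave the other things on the bench where they are.

Things in the scene. Friction and masses are not known exactly. Their poses are not given: they have to be found in the camera images.
- bin_center (a point): Centre, half-way up (47.5), of the red open-topped bin that stands on the bench with two wheels in it: 130 long (x), 64 wide (y), 95 high, 3 mm walls, 0.25 to 0.54 kg loaded. Low scooped front (49 high) at -x, back wall at +x with its outer face 65 from the centre. Side walls are flat and 95 high from x = -20 to +65: grip across the 64 mm width near x = 5, fingers outside.
- bin_lip (a point): Lower edge of the red bin's hang lip, mid-width, in the middle of its 4 mm thickness; same axes. At the top of the back wall a bridge (56 wide, underside 91 above the bin's underside) runs 13 back and carries this lip, which points down 9 from the bridge; slot between lip and wall 9 wide. A heel 8 high at the foot of the wall stands out 12.5: lip and heel both lie on the panel when it hangs.
- wheel0_center (a point): Caster wheel, 52 diameter, 22 thick, black rubber tyre with a grey hub, loose in the front half of the red bin; the point is its centre.
- wheel1_center (a point): The same kind of wheel, loose in the rear half of the red bin; the point is its centre.
- rack: Bench-top louvered rack, firmly fixed, 480 wide (y), 280 high, front to -x; origin at bench level, mid-width. Its steel panel leans back 30 degrees (top to +x): the face rises from x = -75, z = 30 along (0.5, 0, 0.866). When the red bin hangs on the upper row, panel at its middle setting, its centre is at x = -69, z = 196, its +x into the panel, leaning back with it, its y along the rack's y.
- upper_row (a point): Point on the panel's face, mid-width, level with the free edge of the upper louver row if the panel is at its middle setting; rack's axes. The panel is clamped in slots and may really be up to 22 mm higher or lower along the slope: this is not measured and must be felt. Louvers are pockets open upwards, 16 deep, 8.5 clear, edge 11 out from the face; plain face for 67 above, next row 120 below.
- left_bin (a joint): Yellow bin of the same size, hanging on the upper row at the left (+y): its middle is at y = 135 mm plus this value (m) in the rack's frame. It stays where it is.
- right_bin (a joint): Yellow bin of the same size, hanging on the upper row at the right (-y): its middle is at y = -135 mm plus this value (m) in the rack's frame. It stays where it is.
- green_bin: Empty green bin of the same shape on the bench, not needed; origin under its centre.
- glue: White glue bottle, 60 diameter, 170 high; origin under its centre.
- earmuffs: Ear defenders, yellow cups 80 high, band to +x, 160 by 150 overall; origin under the cups.
- offcut: Pine offcut 60 x 160 x 40 high; origin under its centre.
- tape: Yellow tape measure 70 x 34 x 62 high; origin under its centre.
- drill: Green cordless drill lying on its side, about 190 x 200 x 65 high, chuck to +x, battery to -y; origin on the bench under its motor.
- bin: The same red bin; origin under its centre, on its underside; axes as for its centre point.

How it is judged:
On the way:
1. the red bin has been lifted clear of the bench with both wheels in it (height (world z) of bin_center above 0.12 m and distance between each of wheel0_center, wheel1_center and bin_center below 0.07 m), for 0.2 s.
At the end, for the whole second after the job is handed in: The red bin hangs at rest on the upper louvers with both wheels in it: centre within 20 mm (depth) and 26 mm (height) of the middle-setting place, within 75 mm of the rack's middle sideways, leaning 25 to 35 degrees, square within 4 degrees, carried by the rack (x of bin_center in the frame of rack between -0.0893 and -0.0493 m and y of bin_center in the frame of rack between -0.075 and 0.075 m and z of bin_center in the frame of rack between 0.169873 and 0.221873 m and angle between bin_center's own z axis and vertical between 0.44 and 0.61 rad and angle between the y axis of bin_center and the y axis of rack, either way round below 0.07 rad and contact force between bin and rack above 0.8 N and linear speed of bin below 0.02 m/s and distance between each of wheel0_center, wheel1_center and bin_center below 0.07 m); the robot touches nothing.
It fails at once if the bin is let fall (faster than 0.25 m/s while no finger touches it) (linear speed of bin above 0.25 m/s and contact force between the fingers and bin below 0.05 N).
It fails at once if the bin is forced against the rack (over 30 N) (contact force between bin and rack above 30 N).
It fails at once if the gripper pushes on the rack or its yellow bins (over 10 N) (contact force between any of the fingers, the arm and rack above 10 N).
It fails at once if another thing on the bench is moved over 20 mm (distance of any of green_bin, glue, earmuffs, offcut, tape, drill from where it was at the start of the episode above 0.02 m).
It also fails if it takes over 40 s, if anything falls off the work surface, if the arm or the gripper's body presses on something with over 40 N, if the wrist force passes 120 N, or if a joint passes its speed limit or range.

### The arm

A 7-joint arm with a two-finger parallel gripper is mounted at the origin on the work surface. World frame = base frame: x ahead of the robot, y to its left, z up, the work surface at z = 0. Lengths are in m, angles in rad, forces in N, time in s.
With the tool pointing down it reaches from about 0.425 to 0.925 m from the base axis. Payload 6.8 kg.
Tool frame: the origin (TCP) lies midway between the tips of the shut fingers; the grasp point (between the pads) lies 19 mm behind it; x points along the fingers, y is the direction in which the jaws open and shut, and the axes are right-handed (so a half turn about x gives the same grasp; the last joint's range is limited). The gripper opens to 85 mm and grips with 20 to 120 N. Pads are 22 mm wide; open, the fingers measure 114 mm over their backs; the gripper's body (76 mm by 85 mm) begins 54 mm behind the grasp point. The pads swing forward as they close: fully open they stand 13 mm farther back than shut.
Start: joints at [1.143, 0.477, 0.022, 1.555, -0.011, 1.109, -0.083], TCP at [0.212, -0.641, 0.231] pointing down, gripper open.
Joint ranges: [-2.96, 2.96], [-0.34, 2.1], [-1.41, 1.46], [0.24, 2.44], [-1.37, 4.51], [0.17, 1.92], [-2.96, 2.96]. Speed limits (rad/s): [2.39, 2.39, 3.14, 3.14, 3.14, 3.14, 3.14].

### API

Orientations are given as a rotation vector (axis times angle).
In Python, from bench import r, viewer, nets gives the robot as it stands.
- The arm moves only by the shell command python3 -m pendant 'ROWS' [FORCE]. ROWS is JSON, one flat list of numbers, 5 for each row, row after row: the finger opening in mm, from 0 to 85.4, then the shift along the tool's x, y, z in mm, then the turn about the tool's x in rad. A call has 1 to 20 rows; each row shifts and turns the commanded pose from where the row before left it, along the tool's axes as they then stand; what a row does not reach is not made up. A row lasts 1/8 s, in which the tool goes at most 62.5 mm and 10.7 degrees, less where a joint would pass 70% of its speed; a pose out of reach is approached as far as the arm can. A call with a gripper value outside its range is refused whole. The fingers move at their own pace and stop on an object; FORCE is the grip in N (left out, the last holds). Time passes only in rows, so rows that do not move let the fingers close. It gives the time, the measured TCP pose, the force and the opening at its end, in the units of the state.
- r.get_obs(): the state, without advancing time (a new reading comes with each control period).
- viewer.grab_frame(name): name is "scene" or "top" or "wrist"; returns (picture, depth): 480x640x3 uint8, red, green, blue; 480x640 float32, m along the optical axis (not along the pixel's ray), 0 where there is no reading.
- viewer.calibration(name): a dict with "mtx" (3x3 intrinsics, pixels), "world_to_cam" (4x4, takes a point from world to camera coordinates). Camera axes: x right, y up, looking along -z (the intrinsics and any distortion apply to the point x, -y, -z); pixel columns grow to the right and rows downward; lengths in m; the calibration is good to about 2 mm. A picture is of the moment at which its call begins: read the wrist's pose just before it. calibration takes no time and is no camera call; for the wrist camera it gives the pose at the moment of the call.
- r.hand_in(): hands the job in, once; it reports no verdict.
Trained networks look in the newest picture that a camera, given by its name, has taken for a name from the list of things; names that differ only in an ending like _2 or _b are one class to them, and where a whole thing is asked for, a point or a joint stands for the part that bears it (a point fixed in the world has none). Each returns a list of dicts, best first, with "score" (0 to 1); they miss things now and then, are a little off and sometimes report something else, mostly with a low value. They report only what shows in the picture. A call takes as long as a camera call.
- nets.look_for(name, camera): "location" ([x, y, z] in m, in world coordinates, good to about 4 mm: the middle of the surface that is visible of it).
- nets.silhouettes(name, camera): "mask" (480x640 bool, what is visible of it).
The state is a dict: "clock": time; "joints": joint angles; "qvel": joint speeds; "tau": joint torques, N m; "tcp_pos": TCP position; "orientation": TCP orientation; "contact_force": force on the tool from outside, world axes, zero at the start; "moment": the same for the moment, N m; "grip_width": finger opening in m.
Only numpy, scipy, OpenCV 4.12 (cv2) and the standard library are available. Lean on these libraries where they do the work, as an engineer would, in place of code of your own. Each camera call takes 0.05 s, during which the arm holds its last target. There are 200 camera calls.

## Working session

There is one attempt and no reset: what is moved stays moved. The work goes in short steps, Python scripts to look and compute and a shell command to move; the robot and the scene stay as the last step left them, time stands still between calls to the robot, and variables do not carry over. Pictures are saved under pics/ and viewed, about 8 in all and at most 12, crops included, and the job is handed in when it is done.

```bash
mkdir -p pics; ls
cat > h.py <<'E'
import numpy as np, cv2
from bench import r, viewer, nets
from scipy.spatial.transform import Rotation as R
def save(n,f):
    p,d=viewer.grab_frame(n); cv2.imwrite('pics/'+f,p[:,:,::-1]); return p,d
def cloud(n,d):
    c=viewer.calibration(n);K=c['mtx'];T=np.linalg.inv(c['world_to_cam'])
    v,u=np.mgrid[:480,:640]
    P=np.stack([(u-K[0,2])/K[0,0]*d,-(v-K[1,2])/K[1,1]*d,-d],-1)
    return P@T[:3,:3].T+T[:3,3]
def st():
    o=r.get_obs();print('t',o['clock'],'tcp',np.round(o['tcp_pos'],4),'rv',np.round(o['orientation'],3),'F',np.round(o['contact_force'],2),'M',np.round(o['moment'],2),'w',o['grip_width'])
    print('R',np.round(R.from_rotvec(o['orientation']).as_matrix(),3).tolist());return o
E
python3 - <<'E'
from h import *
o=st();print(o['joints'])
for c in ('scene','top'):
    p,d=save(c,c+'0.png'); np.save(c+'0.npy',cloud(c,d))
    for n in ('bin','rack','left_bin','right_bin'):
        for q in nets.look_for(n,c)[:2]: print(c,n,np.round(q['location'],3),round(q['score'],2))
a=cv2.imread('pics/scene0.png');b=cv2.imread('pics/top0.png')
cv2.imwrite('pics/both.png',cv2.resize(np.vstack([a,b]),(400*1,600)))
E
```

```text
pics
t 0.0 tcp [ 0.212  -0.6402  0.2303] rv [ 2.049  0.332 -2.05 ] F [ 0.14 -0.27  0.96] M [ 0.03 -0.06 -0.02] w 0.08540232232486213
R [[-0.001, 0.314, -0.949], [0.002, -0.949, -0.314], [-1.0, -0.002, 0.0]]
[ 1.14292674  0.47779875  0.02232577  1.5564478  -0.0115129   1.109321
 -0.08310347]
scene bin [0.544 0.307 0.056] 0.7
scene bin [0.349 0.15  0.051] 0.35
scene rack [ 0.647 -0.218  0.157] 0.65
scene left_bin [ 0.6   -0.019  0.193] 0.94
scene right_bin [ 0.573 -0.271  0.184] 0.96
top bin [0.544 0.335 0.052] 0.76
top left_bin [ 0.599 -0.025  0.186] 0.97
top right_bin [ 0.573 -0.282  0.19 ] 0.67
top right_bin [ 0.597 -0.026  0.187] 0.51
```

View pics/scene0.png

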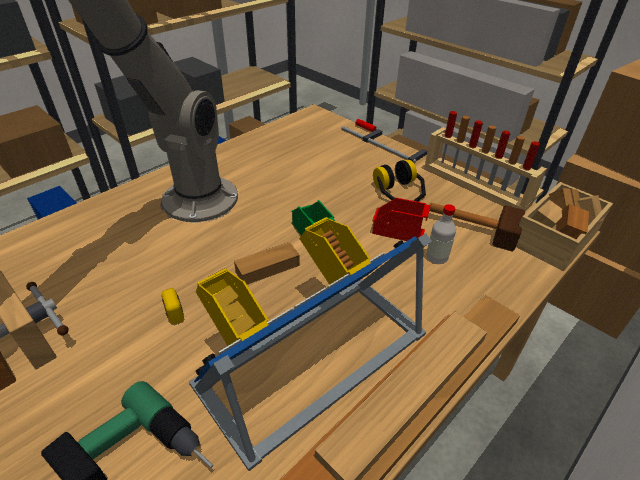

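View pics/top0.png

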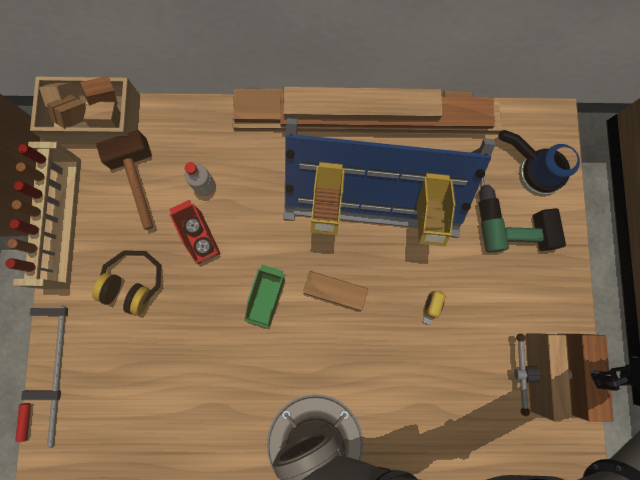

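Overview: the red bin with both wheels is at top (195,232), with its back up-left near the glue (198,180). The rack is at top (290-490,137-235), and the gap between the yellow bins is around (382,205). Next I'll measure the bin and rack poses.

Run:
```python
from h import *
P=np.load('top0.npy')
b=cv2.imread('pics/top0.png').astype(int); B,G,Rr=b[...,0],b[...,1],b[...,2]
v,u=np.mgrid[:480,:640]
# red bin rim
m=(Rr>90)&(G<50)&(B<50)&(u>165)&(u<222)&(v>200)&(v<266)&(P[...,2]>0.01)
q=P[m]; print('red n',len(q),'z pct',np.round(np.percentile(q[:,2],[2,50,90,99]),3))
rect=cv2.minAreaRect(q[:,:2].astype(np.float32)); print('all rect',rect)
h=q[q[:,2]>0.085]; print('rim',len(h),cv2.minAreaRect(h[:,:2].astype(np.float32)))
print('box',np.round(cv2.boxPoints(rect),3).tolist())
# panel
m=(B>90)&(Rr<70)&(B>G+25)&(u>280)&(u<495)&(v>130)&(v<240)
q=P[m]; q=q[q[:,2]>0.04]
for _ in range(5):
    c=q.mean(0); n=np.linalg.svd(q-c,full_matrices=False)[2][2]; n*=np.sign(n[2]); d=(q-c)@n
    q=q[abs(d)<max(0.004,2*d.std())] if _<4 else q
print('panel n',n,'lean',np.degrees(np.arcsin(n[2])),'c',c,'std',d.std(),len(q),'yaw',np.degrees(np.arctan2(-n[1],-n[0])))
yaw=np.arctan2(-n[1],-n[0]); 
ex=np.array([np.cos(yaw),np.sin(yaw)]);ey=np.array([-ex[1],ex[0]])
a=q[:,:2]@ey; print('y extents',np.percentile(a,[0,.5,1,99,99.5,100]),'z',np.percentile(q[:,2],[0,1,99,100]))
# rack y edge direction at top rail and face line: ex coordinate at z=30
xf=(q[:,:2]@ex-(q[:,2]-0.03)*np.tan(np.radians(30))).mean(); print('face x at z30',xf)
ymid=(np.percentile(a,.5)+np.percentile(a,99.5))/2
print('rack origin',(xf+0.075)*ex+ymid*ey, 'ymid',ymid)
for cc in [(.6,-.022),(.573,-.276)]: print('yellow rack y',np.array(cc)@ey-ymid)
c=cv2.resize(cv2.imread('pics/top0.png')[120:270,160:500],None,fx=2.35,fy=2.35,interpolation=cv2.INTER_CUBIC);cv2.imwrite('pics/crop1.png',c)
```

```text
red n 140 z pct [0.021 0.074 0.093 0.098]
all rect ((0.42793869972229004, 0.20356570184230804), (0.44429659843444824, 0.09865989536046982), 46.82422637939453)
rim 51 ((0.43261292576789856, 0.199180006980896), (0.44429659843444824, 0.08584073185920715), 46.82422637939453)
box [[0.23999999463558197, 0.07500000298023224], [0.31200000643730164, 0.00800000037997961], [0.6159999966621399, 0.3319999873638153], [0.5440000295639038, 0.39899998903274536]]
panel n [ 0.93107694 -0.08872866  0.35386857] lean 20.7241174942111 c [ 0.70873065 -0.15961745  0.24633447] std 0.0017411194494339568 526 yaw 174.55633447004027
y extents [-0.14012112 -0.13648646 -0.13318301  0.32701376  0.3302697   0.33315888] z [0.23645907 0.237944   0.25005655 1.33703799]
face x at z30 -0.8455774430726172
rack origin [ 0.75791029 -0.16955701] ymid 0.09689161722766858
yellow rack y -0.13191104477506121
yellow rack y 0.12350481305575335
```

View pics/crop1.png

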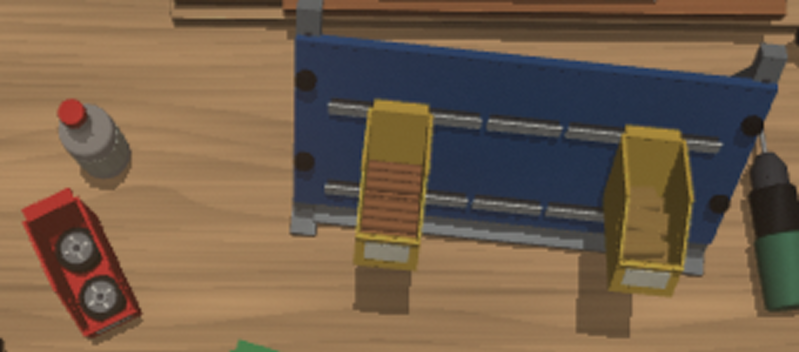

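The crop shows the bin with two wheels, its lip end towards the glue, and the louvers in segments. The middle segment (full-image (383,174)) lies in the gap. I'll redo the fits with better segmentation.

Run:
```python
from h import *
P=np.load('top0.npy')
b=cv2.imread('pics/top0.png').astype(int); B,G,Rr=b[...,0],b[...,1],b[...,2]
v,u=np.mgrid[:480,:640]
print(b[160,330],b[225,205],b[250,195],b[232,180])
m=(Rr>1.8*G)&(Rr>1.8*B)&(Rr>45)&(u>165)&(u<222)&(v>200)&(v<266)
q=P[m]; q=q[(q[:,2]>0.01)&(q[:,2]<0.11)&(q[:,0]>.44)&(q[:,1]>.26)]
print('red',len(q),'z',np.round(np.percentile(q[:,2],[2,50,90,99]),3))
for lo in (0.01,0.085):
    h=q[q[:,2]>lo].astype(np.float32); rc=cv2.minAreaRect(h[:,:2]); print(lo,len(h),rc,np.round(cv2.boxPoints(rc),3).tolist())
m=(B>1.5*G)&(B>2*Rr)&(B>40)&(u>280)&(u<495)&(v>130)&(v<240)
q=P[m]; q=q[(q[:,2]>0.03)&(q[:,2]<.3)]
for _ in range(6):
    c=q.mean(0); n=np.linalg.svd(q-c,full_matrices=False)[2][2]; n*=np.sign(n[2]); d=(q-c)@n; q0=q
    q=q[abs(d)<max(0.004,2*d.std())]
print('panel n',n,'lean',np.degrees(np.arcsin(n[2])),'std',d.std(),len(q0))
yaw=np.arctan2(-n[1],-n[0]);print('yaw',np.degrees(yaw))
ex=np.array([np.cos(yaw),np.sin(yaw)]);ey=np.array([-ex[1],ex[0]])
a=q0[:,:2]@ey; print('y ext',np.round(np.percentile(a,[0,1,99,100]),4),'z',np.round(np.percentile(q0[:,2],[0,1,99,100]),4))
xf=((q0[:,:2]@ex)-(q0[:,2]-0.03)*np.tan(np.radians(30))).mean(); print('face x at z30',xf)
ymid=(a.min()+a.max())/2; print('rack origin',(xf+0.075)*ex+ymid*ey,'ymid',ymid)
for cc in [(.6,-.022),(.573,-.276)]: print('yellow rack y',np.array(cc)@ey-ymid)
print('louver seg', P[174,377:390:3].round(3).tolist(), (P[174,383,:2]@ey)-ymid)
```

```text
[77 53 42] [28 38 75] [35 44 57] [26 37 76]
red 918 z [0.013 0.061 0.095 0.098]Traceback (most recent call last):
  File "<stdin>", line 10, in <module>
cv2.error: OpenCV(4.12.0) /io/opencv/modules/imgproc/src/convhull.cpp:143: error: (-215:Assertion failed) total >= 0 && (depth == CV_32F || depth == CV_32S) in function 'convexHull'
```

Run:
```python
from h import *
P=np.load('top0.npy')
b=cv2.imread('pics/top0.png').astype(int); B,G,Rr=b[...,0],b[...,1],b[...,2]
v,u=np.mgrid[:480,:640]
m=(Rr>1.8*G)&(Rr>1.8*B)&(Rr>45)&(u>165)&(u<222)&(v>200)&(v<266)
q=P[m]; q=q[(q[:,2]>0.01)&(q[:,2]<0.11)&(q[:,0]>.44)&(q[:,1]>.26)]
for lo in (0.01,0.085):
    h=np.ascontiguousarray(q[q[:,2]>lo][:,:2].astype(np.float32)); rc=cv2.minAreaRect(h); print(lo,len(h),rc,np.round(cv2.boxPoints(rc),3).tolist())
m=(B>1.25*G)&(B>1.5*Rr)&(u>280)&(u<495)&(v>130)&(v<240)
q=P[m]; q=q[(q[:,2]>0.03)&(q[:,2]<.3)]
for _ in range(6):
    c=q.mean(0); n=np.linalg.svd(q-c,full_matrices=False)[2][2]; n*=np.sign(n[2]); d=(q-c)@n; q0=q
    q=q[abs(d)<max(0.004,2*d.std())]
print('panel n',n,'lean',np.degrees(np.arcsin(n[2])),'std',d.std(),len(q0))
yaw=np.arctan2(n[1],n[0])+(np.pi if n[0]<0 else 0);print('yaw',np.degrees(yaw))
ex=np.array([np.cos(yaw),np.sin(yaw)]);ey=np.array([-ex[1],ex[0]])
a=q0[:,:2]@ey; print('y ext',np.round(np.percentile(a,[0,1,99,100]),4),'z',np.round(np.percentile(q0[:,2],[0,1,99,100]),4))
xf=((q0[:,:2]@ex)-(q0[:,2]-0.03)*np.tan(np.radians(30))).mean(); print('face x at z30',xf)
ymid=(a.min()+a.max())/2; print('rack origin',(xf+0.075)*ex+ymid*ey,'ymid',ymid)
for cc in [(.6,-.022),(.573,-.276)]: print('yellow rack y',np.array(cc)@ey-ymid)
print('louver seg', P[174,377:390:3].round(3).tolist(), (P[174,383,:2]@ey)-ymid)
x=q0[:,:2]@ex-xf; s=(P[168:182,383,2]); print(np.round(P[166:184,383],3).tolist())
```

```text
0.01 918 ((0.5353725552558899, 0.3168945610523224), (0.14807534217834473, 0.06572023034095764), 26.36311149597168) [[0.45399999618530273, 0.31299999356269836], [0.48399999737739563, 0.2549999952316284], [0.6159999966621399, 0.3199999928474426], [0.5870000123977661, 0.3790000081062317]]
0.085 284 ((0.5520747303962708, 0.32517218589782715), (0.11079370230436325, 0.06572023034095764), 26.363109588623047) [[0.4880000054836273, 0.33000001311302185], [0.5170000195503235, 0.2709999978542328], [0.6159999966621399, 0.3199999928474426], [0.5870000123977661, 0.3790000081062317]]
panel n [-0.86151324  0.08341134  0.50083678] lean 30.0553766672633 std 0.0016464774173530333 8035
yaw 354.469884026163
y ext [-0.3332 -0.3279  0.1347  0.1411] z [0.0431 0.0504 0.248  0.2512]
face x at z30 0.5914526337385858
rack origin [ 0.65409222 -0.15985194] ymid -0.09607376574161905
yellow rack y 0.1319975261104818
yellow rack y -0.12342223859583051
louver seg [[0.66, -0.146, 0.18], [0.658, -0.153, 0.186], [0.656, -0.159, 0.192], [0.658, -0.167, 0.188], [0.657, -0.174, 0.191]] 0.0008042778560927027
[[0.674, -0.159, 0.199], [0.674, -0.16, 0.191], [0.671, -0.159, 0.193], [0.67, -0.16, 0.188], [0.667, -0.16, 0.19], [0.667, -0.161, 0.183], [0.665, -0.161, 0.18], [0.66, -0.16, 0.189], [0.656, -0.159, 0.192], [0.657, -0.161, 0.182], [0.655, -0.161, 0.181], [0.657, -0.163, 0.163], [0.654, -0.163, 0.167], [0.654, -0.164, 0.16], [0.653, -0.165, 0.152], [0.649, -0.164, 0.158], [0.648, -0.165, 0.154], [0.647, -0.165, 0.147]]
```

Bin: grip point (0.534, 0.316), yaw 26.4°. Rack: origin (0.654, -0.160), yaw -5.5°, lean 30.05°, and the middle louver segment is on the rack's mid-line. The tool can only yaw, so I plan to tilt the bin in the pads by leaning its heel on the panel. First, above the bin.

```bash
python3 -m pendant '[85,-25,-27.5,-44,0, 85,-25,-27.5,-44,0, 85,-25,-27.5,-44,0, 85,-25,-27.5,-44,0, 85,0,-27.5,-44,0, 85,0,-27.5,-44,0, 85,0,-45,-22.6,0, 85,0,-45,-22.6,0, 85,0,-45,-22.6,0, 85,0,-45,-22.6,0, 85,0,-45,-22.6,0, 85,0,-45,-22.6,0, 85,0,-45,-22.6,0, 85,0,-45,-22.6,0, 85,0,-46.7,-26.7,0, 85,0,-46.7,-26.7,0, 85,0,-46.7,-26.7,0, 85,0,-46.7,-26.7,0, 85,0,-46.7,-26.7,0, 85,0,-46.7,-26.7,0]' 25; python3 -m pendant '[85,20,0,0,-0.0705, 85,20,0,0,-0.0705,85,0,0,0,0]'
python3 - <<'E'
from h import *
st()
p,d=save('wrist','w1.png'); np.save('w1.npy',cloud('wrist',d))
E
```

```text
clock: 3.0
tcp_pos: [0.5339, 0.3152, 0.3314]
orientation: [2.05, 0.329, -2.048]
contact_force: [0.8, -0.8, 0.0]
grip_width: 0.0852
clock: 3.38
tcp_pos: [0.5328, 0.313, 0.2897]
orientation: [1.962, 0.459, -1.968]
contact_force: [0.6, -0.9, 0.0]
grip_width: 0.0853
t 3.375 tcp [0.5328 0.313  0.2897] rv [ 1.962  0.459 -1.968] F [ 0.59 -0.91  0.04] M [-0.03  0.01  0.03] w 0.08526097345144354
R [[-0.003, 0.444, -0.896], [-0.002, -0.896, -0.444], [-1.0, 0.0, 0.003]]
```

View pics/w1.png

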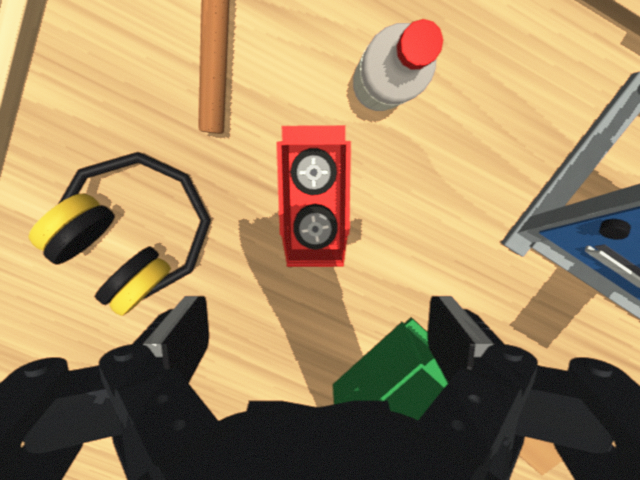

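The wrist view shows the bin square at (315,195) with both wheels in it, and clear space on both sides for the fingers. One refinement, then descend.

Run:
```python
from h import *
P=np.load('w1.npy'); b=cv2.imread('pics/w1.png').astype(int);B,G,Rr=b[...,0],b[...,1],b[...,2]
v,u=np.mgrid[:480,:640]
m=(Rr>1.8*G)&(Rr>1.8*B)&(Rr>60)&(u>260)&(u<365)&(v>110)&(v<285)&(P[...,2]>0.088)&(P[...,2]<.105)
h=np.ascontiguousarray(P[m][:,:2].astype(np.float32)); rc=cv2.minAreaRect(h); print(len(h),rc,np.percentile(P[m][:,2],[5,50,95]))
a=np.radians(26.36); ex=np.array([np.cos(a),np.sin(a)]);ey=np.array([-ex[1],ex[0]])
x=h@ex;y=h@ey; print('x',np.percentile(x,[0,1,99,100]),'y',np.percentile(y,[0,1,99,100]))
g=ex*(np.percentile(x,99.7)-0.073)+ey*(y.min()+y.max())/2
o=r.get_obs(); d=np.append(g,0.052)-o['tcp_pos']; print('grip',g,'tool shift mm',1000*R.from_rotvec(o['orientation']).inv().apply(d))
```

```text
2118 ((0.5555572509765625, 0.32846319675445557), (0.10533949732780457, 0.06615865230560303), 26.56699562072754) [0.09277133 0.09648059 0.0977535 ]
x [0.59107187 0.59725845 0.69557695 0.69639384] y [0.01444149 0.01476088 0.08007946 0.08063212]
grip [0.5367643  0.31903838] tool shift mm [239.08614171  -3.53181469  -5.81068028]
```

```bash
python3 -m pendant '[85,40,-3.5,-5.5,0, 85,50,0,0,0, 85,50,0,0,0, 85,50,0,0,0, 85,35,0,0,0, 85,13,0,0,0, 85,0,0,0,0]'; python3 -m pendant '[60,0,0,0,0,60,0,0,0,0,60,0,0,0,0,60,0,0,0,0,60,0,0,0,0,60,0,0,0,0]' 35;  python3 -c "from h import *;st()"
```

```text
clock: 4.3
tcp_pos: [0.5374, 0.3196, 0.0539]
orientation: [1.966, 0.46, -1.965]
contact_force: [-1.0, 1.1, 0.4]
grip_width: 0.0853
clock: 5.05
tcp_pos: [0.5382, 0.3201, 0.0555]
orientation: [1.969, 0.461, -1.962]
contact_force: [0.4, -1.4, 5.9]
grip_width: 0.0636
t 5.05 tcp [0.5382 0.3201 0.0555] rv [ 1.969  0.461 -1.962] F [ 0.44 -1.39  5.9 ] M [-0.1   0.19  0.03] w 0.06355759416699427
R [[0.003, 0.444, -0.896], [0.002, -0.896, -0.444], [-1.0, -0.0, -0.004]]
```

Gripped at 63.6 mm, as the bin's width requires. Lift, turn to the rack's yaw.

```bash
python3 -m pendant '[60,-10,0,0,0, 60,-25,0,0,0, 60,-40,0,0,0, 60,-40,0,0,0,60,-40,0,0,0.05,60,-40,0,0,0.0922,60,-40,0,0,0.0922,60,-40,0,0,0.0922,60,-10,0,0,0.0922,60,0,0,0,0.0922,60,0,0,0,0.0455,60,0,0,0,0,60,0,0,0,0]' 35
python3 - <<'E'
from h import *
o=st(); M=R.from_rotvec(o['orientation']).as_matrix(); print('yaw',np.degrees(np.arctan2(M[0,1],-M[1,1])))
for n in ('wheel0_center','bin'):
    p,d=viewer.grab_frame('scene') if n[0]=='w' else (0,0)
    print(n,[(np.round(q['location'],3).tolist(),round(q['score'],2)) for q in nets.look_for(n,'scene')[:3]])
a=np.radians(-5.53);ex=np.array([np.cos(a),np.sin(a),0]);ey=np.array([-ex[1],ex[0],0])
w=np.array([.654,-.16,0])-.1095*ex; w[2]=.34; d=M.T@(w-o['tcp_pos'])*1000; print('to hover',d)
E
```

```text
clock: 6.68
tcp_pos: [0.5364, 0.3193, 0.3383]
orientation: [-2.173, 0.103, 2.173]
contact_force: [0.6, 1.2, -4.0]
grip_width: 0.0637
t 6.675 tcp [0.5364 0.3193 0.3383] rv [-2.173  0.103  2.173] F [ 0.57  1.23 -3.98] M [-0.   -0.04  0.05] w 0.06371198311039891
R [[-0.0, -0.094, -0.996], [-0.0, -0.996, 0.094], [-1.0, 0.0, 0.0]]
yaw -5.416850295505812
wheel0_center [([0.652, -0.219, 0.157], 0.6)]
bin [([0.56, 0.29, 0.329], 0.85), ([0.351, 0.149, 0.052], 0.71)]
to hover [ -1.61417433 465.82488274 -52.78345282]
```

Bin lifted (about 4 N, level). Cross to the gap and go down in front of the panel, still clear of it.

```bash
python3 -m pendant '[60,0,20,0,0, 60,0,45,-3,0, 60,0,52,-5,0, 60,0,52,-5,0, 60,0,52,-5,0, 60,0,52,-5,0, 60,0,52,-5,0,60,0,52,-5,0,60,0,45,-5,0,60,0,30,-5,0,60,0,14,-5,0,60,0,0,-5,0,60,0,0,0,0]'
python3 - <<'E'
from h import *
o=st(); M=R.from_rotvec(o['orientation']).as_matrix()
P,d=save('wrist','w2.png'); C=cloud('wrist',d); np.save('w2.npy',C)
p,d=save('scene','s2.png');np.save('s2.npy',cloud('scene',d))
a=np.radians(-5.53);ex=np.array([np.cos(a),np.sin(a),0]);ey=np.array([-ex[1],ex[0],0])
w=np.array([.654,-.16,0])-.1095*ex; w[2]=.20; print('to start',M.T@(w-o['tcp_pos'])*1000)
cv2.imwrite('pics/c2.png',np.hstack([cv2.resize(P[:,:,::-1],(400,300)),cv2.resize(p[100:400,150:550,::-1],(400,300))]))
E
```

```text
clock: 8.45
tcp_pos: [0.5455, -0.1476, 0.3383]
orientation: [-2.173, 0.1, 2.173]
contact_force: [0.2, 0.5, -3.7]
grip_width: 0.063
t 8.45 tcp [ 0.5455 -0.1476  0.3383] rv [-2.173  0.1    2.173] F [ 0.18  0.54 -3.65] M [-0.02  0.03 -0.04] w 0.06297120233599161
R [[0.0, -0.093, -0.996], [0.001, -0.996, 0.093], [-1.0, -0.001, -0.0]]
to start [138.2801938    2.03227268   0.3597552 ]
```

View pics/c2.png

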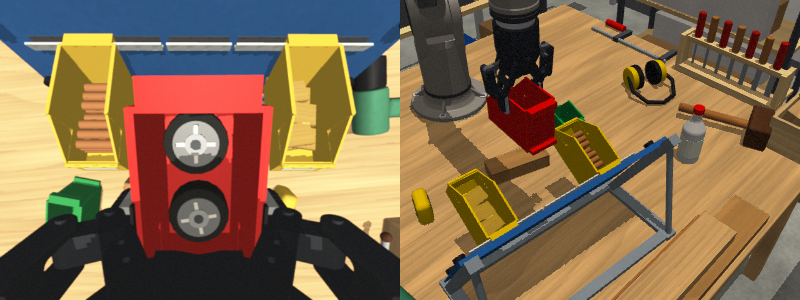

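Wrist view: the bin holds both wheels and faces the middle louver segment (half-scale (200,45)), central between the yellow bins. I'll estimate the row's height from this depth image.

Run:
```python
from h import *
C=np.load('w2.npy'); b=cv2.imread('pics/w2.png')
a=np.radians(-5.53);ex=np.array([np.cos(a),np.sin(a),0]);ey=np.array([-ex[1],ex[0],0])
D=C-np.array([.654,-.16,0]); X=D@ex;Y=D@ey;Z=C[...,2]
s=X*.5+Z*.866; n=-(X*.866-Z*.5)  # along slope, out of face
n0=-(-.075*.866-.03*.5); n=n-n0
s_nom=.0103*.5+.2004*.866
for v in range(40,100,3):
    sl=(v,slice(285,350)); print(v,b[v,300:340].mean(0).astype(int),'s-nom',round(1e3*(np.median(s[sl])-s_nom),1),'out',round(1e3*np.median(n[sl]),1),'y',round(1e3*np.median(Y[sl]),1))
m=(b[...,1]>100)&(b[...,0]<60)&(b[...,2]>120)
for lo,hi in((80,200),(430,560)):
    v,u=np.mgrid[:480,:640]; k=m&(u>lo)&(u<hi)&(v<300)
    print('yellow',k.sum(),'s-nom',1e3*(np.percentile(s[k],[50,90,97,99])-s_nom),'y',1e3*np.percentile(Y[k],[1,99]))
```

```text
40 [131  87  48] s-nom 7.4 out -0.0 y 2.9
43 [131  87  47] s-nom 4.5 out -0.1 y 2.8
46 [130  87  47] s-nom 1.9 out -0.1 y 2.9
49 [131  86  47] s-nom -1.0 out -0.2 y 2.9
52 [131  87  48] s-nom -3.7 out -0.1 y 2.9
55 [132  87  48] s-nom -6.5 out -0.0 y 2.9
58 [98 86 81] s-nom -9.0 out 0.4 y 2.9
61 [68 68 68] s-nom -11.7 out 0.6 y 2.9
64 [72 72 72] s-nom -14.8 out 0.6 y 2.9
67 [136 144 145] s-nom -17.8 out 0.7 y 2.9
70 [250 253 254] s-nom -9.4 out 10.4 y 2.8
73 [132 141 141] s-nom -12.5 out 10.3 y 2.8
76 [136 146 146] s-nom -17.6 out 8.8 y 2.8
79 [140 151 151] s-nom -23.0 out 7.2 y 2.8
82 [100  66  39] s-nom -35.6 out -0.1 y 2.9
85 [103  68  38] s-nom -39.0 out 0.1 y 2.9
88 [123  82  46] s-nom -42.9 out -0.1 y 2.9
91 [131  86  48] s-nom -46.5 out -0.0 y 2.9
94 [131  87  48] s-nom -50.7 out -0.3 y 2.9
97 [131  87  48] s-nom -54.6 out -0.1 y 2.9
yellow 10864 s-nom [-37.49904154 -12.7355277   -7.7484335   -6.48492513] y [ 96.82924198 159.88068433]
yellow 9846 s-nom [-41.66012549 -12.48248378  -6.66259908  -5.27093674] y [-158.25147068  -95.05791977]
```

```bash
python3 -m pendant '[60,15,1,0,0, 60,30,1,0,0, 60,35,0,0,0, 60,30,0,0,0, 60,20,0,0,0, 60,8,0,0,0, 60,0,0,0,0,60,0,0,0,0]'; python3 -c "from h import *;st()"
```

```text
clock: 9.55
tcp_pos: [0.5455, -0.1516, 0.2012]
orientation: [-2.174, 0.104, 2.171]
contact_force: [-0.9, -0.2, -3.5]
grip_width: 0.0632
t 9.55 tcp [ 0.5455 -0.1516  0.2012] rv [-2.174  0.104  2.171] F [-0.93 -0.23 -3.53] M [ 0.02 -0.04  0.06] w 0.06316894505858699
R [[0.002, -0.095, -0.995], [-0.0, -0.995, 0.095], [-1.0, 0.0, -0.002]]
```

The louver edge reads 9.4 mm below the nominal along the slope (10.4 out), and the yellow bins' rims agree. Now move the heel to the panel gently.

```bash
python3 -m pendant '[60,0,0,-8,0, 60,0,0,-8,0, 60,0,0,-5,0, 60,0,0,-3,0,60,0,0,0,0]' 20;  python3 -m pendant '[60,0,0,-2,0,60,0,0,-2,0,60,0,0,0,0]';python3 -m pendant '[60,0,0,-2,0,60,0,0,-2,0,60,0,0,0,0]'
```

```text
clock: 10.18
tcp_pos: [0.5688, -0.1538, 0.2002]
orientation: [-2.172, 0.104, 2.173]
contact_force: [-0.5, -0.6, -4.9]
grip_width: 0.0638
clock: 10.55
tcp_pos: [0.5728, -0.1542, 0.2003]
orientation: [-2.173, 0.104, 2.172]
contact_force: [-0.5, 0.2, -4.5]
grip_width: 0.0636
clock: 10.92
tcp_pos: [0.5756, -0.1546, 0.2004]
orientation: [-2.17, 0.104, 2.175]
contact_force: [-4.6, 1.3, 1.1]
grip_width: 0.0636
```

Contact felt where predicted (x≈0.574, about 4-7 N). Roll the bin back over its heel in small arcs.

```bash
python3 -m pendant '[60,-3,0,-2.5,0,60,-3,0,-2.5,0,60,0,0,0,0]' ; python3 -m pendant '[60,-2.5,0,-3,0,60,-2.5,0,-3,0,60,-2.5,0,-3,0,60,0,0,0,0]';python3 - <<'E'
from h import *
save('scene','s3.png'); p,_=save('wrist','w3.png'); a=cv2.imread('pics/s3.png')[100:400,150:550]
cv2.imwrite('pics/c3.png',np.hstack([cv2.resize(p[:,:,::-1],(400,300)),a]))
E
```

```text
clock: 11.3
tcp_pos: [0.5797, -0.155, 0.2055]
orientation: [-2.167, 0.104, 2.177]
contact_force: [-6.1, 0.8, -2.2]
grip_width: 0.0636
clock: 11.8
tcp_pos: [0.5889, -0.1559, 0.213]
orientation: [-2.167, 0.104, 2.177]
contact_force: [-5.7, 1.0, -2.8]
grip_width: 0.0633
```

View pics/c3.png

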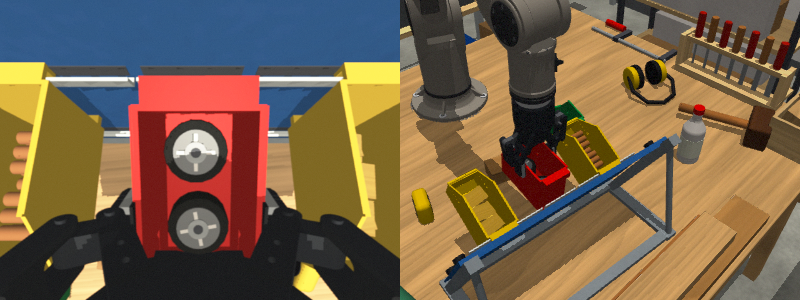

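The force holds steady at about 6 N, so the bin is pivoting in the pads. Continue.

```bash
python3 -m pendant '[60,-2.5,0,-2.8,0,60,-2.5,0,-2.8,0,60,-2.5,0,-2.8,0,60,-2,0,-2.8,0,60,-2,0,-2.8,0,60,-2,0,-2.8,0,60,0,0,0,0]' ; python3 -m pendant '[60,-1.5,0,-2.8,0,60,-1.5,0,-2.8,0,60,-1.5,0,-2.8,0,60,0,0,0,0]'
cat > tilt.py <<'E'
from h import *
o=st(); p,d=save('wrist','wt.png'); C=cloud('wrist',d); b=p.astype(int)
a=np.radians(-5.53);ex=np.array([np.cos(a),np.sin(a),0]);ey=np.array([-ex[1],ex[0],0])
D=C-np.array([.654,-.16,0]); X=D@ex;Y=D@ey;Z=C[...,2]
m=(b[...,0]>2*b[...,1])&(b[...,0]>2*b[...,2])&(b[...,0]>60)&(d>0)
v,u=np.mgrid[:480,:640]
# rim = highest envelope per x bin (side-wall tops and bridge)
x=X[m];z=Z[m];y=Y[m]; xs=[];zs=[]
for lo in np.arange(np.percentile(x,1),np.percentile(x,99.5),.004):
    k=(x>=lo)&(x<lo+.004)
    if k.sum()>8: xs.append(x[k].mean());zs.append(np.percentile(z[k],95))
print('env',[(int(1e3*i),int(1e3*j)) for i,j in zip(xs,zs)])
s=x*.5+z*.866; n=-(x*.866-z*.5)-(.075*.866+.03*-.5)*1
n0=.075*.866+.015; n=-(x*.866-z*.5)-n0
print('closest out of face mm',1e3*np.percentile(n,[.5,2]),'y mid',1e3*(y.min()+y.max())/2)
k=n<np.percentile(n,5); print('y of bridge edge',1e3*np.percentile(y[k],[2,98]),'s top rel edge',1e3*(np.percentile(s,99.5)-(.0103*.5+.2004*.866-.0094)))
w=np.array([.654,-.16,0]); print('tcp rack',1e3*np.array([(o['tcp_pos']-w)@ex,(o['tcp_pos']-w)@ey,o['tcp_pos'][2]]))
E
python3 tilt.py
```

```text
clock: 12.78
tcp_pos: [0.6059, -0.1575, 0.2265]
orientation: [-2.168, 0.104, 2.176]
contact_force: [-5.4, 0.2, -3.4]
grip_width: 0.064
clock: 13.28
tcp_pos: [0.6144, -0.1584, 0.231]
orientation: [-2.168, 0.104, 2.176]
contact_force: [-5.9, 0.7, -3.1]
grip_width: 0.0634
t 13.275 tcp [ 0.6144 -0.1584  0.231 ] rv [-2.168  0.104  2.176] F [-5.9   0.72 -3.11] M [0.07 1.48 0.  ] w 0.0634026525625062
R [[-0.003, -0.096, -0.995], [0.0, -0.995, 0.096], [-1.0, 0.0, 0.003]]
env [(-95, 218), (-91, 222), (-87, 227), (-83, 234), (-79, 233), (-75, 245), (-71, 252), (-67, 258), (-63, 262), (-59, 265), (-55, 267), (-51, 269), (-47, 272), (-43, 272), (-39, 271), (-35, 269), (-31, 268), (-27, 267), (-23, 266), (-19, 264), (-15, 262), (-11, 261), (-7, 259), (-3, 258), (0, 257), (4, 255), (8, 254), (12, 252), (16, 252), (20, 250), (24, 249), (28, 248)]
closest out of face mm [15.63799362 17.2411745 ] y mid -33.37991784831316
y of bridge edge [-45.6963505   26.35824081] s top rel edge 59.78314168478313
tcp rack [-39.58269547  -2.20540527 230.97395265]
```

Lean is 19° so far, lip 15 mm off the face. Continue in smaller calls, watching the force.

```bash
python3 -m pendant '[60,-1.2,0,-2.8,0,60,-1.2,0,-2.8,0,60,-1,0,-2.8,0,60,-1,0,-2.8,0,60,0,0,0,0]' ; python3 -m pendant '[60,-0.8,0,-2,0,60,-0.8,0,-2,0,60,0,0,0,0]'; python3 tilt.py
```

```text
clock: 13.95
tcp_pos: [0.6257, -0.1595, 0.2355]
orientation: [-2.169, 0.104, 2.175]
contact_force: [-4.7, 0.3, -3.3]
grip_width: 0.0636
clock: 14.32
tcp_pos: [0.6297, -0.1598, 0.2371]
orientation: [-2.169, 0.104, 2.175]
contact_force: [-5.2, -0.3, -4.3]
grip_width: 0.0637
t 14.325 tcp [ 0.6297 -0.1598  0.2371] rv [-2.169  0.104  2.175] F [-5.18 -0.27 -4.32] M [0.09 1.49 0.01] w 0.06369665604169138
R [[-0.003, -0.096, -0.995], [0.0, -0.995, 0.096], [-1.0, 0.0, 0.003]]
env [(-82, 220), (-78, 224), (-74, 226), (-70, 230), (-66, 235), (-62, 246), (-58, 255), (-54, 261), (-50, 267), (-46, 269), (-42, 271), (-38, 274), (-34, 276), (-30, 279), (-26, 278), (-22, 276), (-18, 274), (-14, 273), (-10, 270), (-6, 307), (-2, 266), (1, 264), (5, 262), (9, 260), (13, 258), (17, 256), (21, 254), (25, 252), (29, 250), (33, 249), (37, 247), (40, 245)]
closest out of face mm [5.05480668 6.54182003] y mid -40.14389083414026
y of bridge edge [-35.44232728  24.65113215] s top rel edge 63.458034123799465
tcp rack [-24.2114886   -2.14546272 237.07958477]
```

```bash
python3 -m pendant '[60,0,0,-2,0,60,0,0,-2,0,60,0,0,0,0]' ; python3 -m pendant '[60,0,0,-1.5,0,60,0,0,0,0]'; python3 tilt.py
```

```text
clock: 14.75
tcp_pos: [0.6341, -0.1602, 0.2379]
orientation: [-2.17, 0.104, 2.174]
contact_force: [-6.3, 1.4, -1.0]
grip_width: 0.0631
clock: 15.0
tcp_pos: [0.6352, -0.1604, 0.2381]
orientation: [-2.17, 0.104, 2.175]
contact_force: [-7.5, 0.4, 1.3]
grip_width: 0.0635
t 15.0 tcp [ 0.6352 -0.1604  0.2381] rv [-2.17   0.104  2.175] F [-7.5   0.36  1.29] M [0.2  1.87 0.  ] w 0.06353931870199508
R [[-0.002, -0.096, -0.995], [0.0, -0.995, 0.096], [-1.0, 0.0, 0.002]]
env [(-78, 218), (-74, 224), (-70, 224), (-66, 228), (-62, 235), (-58, 243), (-54, 255), (-50, 261), (-46, 266), (-42, 270), (-38, 272), (-34, 274), (-30, 277), (-26, 279), (-22, 280), (-18, 278), (-14, 276), (-10, 274), (-6, 272), (-2, 271), (1, 267), (5, 265), (9, 262), (13, 260), (17, 258), (21, 255), (25, 253), (29, 251), (33, 249), (37, 247), (41, 245), (45, 243)]
closest out of face mm [0.36793333 1.94390615] y mid -32.38037689298726
y of bridge edge [-30.24676306  24.75392079] s top rel edge 63.9351072300923
tcp rack [-18.68199472  -2.1626614  238.05247092]
```

Lip is now flush on the panel: lean about 29°, force 7.5 N. By the image it is about 60 mm above its hanging place. Slide down along the slope.

```bash
python3 -m pendant '[60,2.6,0,1.5,0,60,3.46,0,2,0,60,3.46,0,2,0,60,0,0,0,0]';python3 -m pendant '[60,3.46,0,1.95,0,60,3.46,0,1.95,0,60,3.46,0,1.95,0,60,3.46,0,1.95,0,60,0,0,0,0]'; python3 tilt.py
```

```text
clock: 15.55
tcp_pos: [0.6317, -0.1601, 0.2325]
orientation: [-2.177, 0.106, 2.168]
contact_force: [-10.3, 1.1, 17.4]
grip_width: 0.0633
clock: 16.18
tcp_pos: [0.6238, -0.1594, 0.2182]
orientation: [-2.176, 0.106, 2.169]
contact_force: [-9.3, 1.0, 15.1]
grip_width: 0.0635
t 16.175 tcp [ 0.6238 -0.1594  0.2182] rv [-2.176  0.106  2.169] F [-9.33  0.99 15.08] M [0.27 2.46 0.09] w 0.06352532824273541
R [[0.003, -0.096, -0.995], [-0.001, -0.995, 0.096], [-1.0, 0.001, -0.004]]
env [(-89, 198), (-85, 204), (-81, 204), (-77, 209), (-73, 215), (-69, 224), (-65, 236), (-61, 241), (-57, 247), (-53, 250), (-49, 252), (-45, 255), (-41, 257), (-37, 260), (-33, 260), (-29, 258), (-25, 256), (-21, 254), (-17, 252), (-13, 288), (-9, 247), (-5, 245), (-1, 242), (2, 240), (6, 238), (10, 236), (14, 233), (18, 231), (22, 229), (26, 227), (30, 225), (33, 223)]
closest out of face mm [0.41041324 1.95700402] y mid -15.685466747662739
y of bridge edge [-31.09077178  24.58764177] s top rel edge 41.16783398517554
tcp rack [-30.07554848  -2.3479317  218.21121799]
```

Friction is higher than I want (15 N up), so back off slightly from the panel.

```bash
python3 -m pendant '[60,-0.8,0,1.2,0,60,0,0,0,0]';python3 -m pendant '[60,1.7,0,1.4,0,60,1.7,0,1.2,0,60,0,0,0,0]'
```

```text
clock: 16.48
tcp_pos: [0.6231, -0.1593, 0.2175]
orientation: [-2.177, 0.105, 2.168]
contact_force: [-3.9, 0.2, 5.4]
grip_width: 0.0637
clock: 16.85
tcp_pos: [0.6196, -0.1587, 0.2116]
orientation: [-2.173, 0.104, 2.171]
contact_force: [-0.0, 0.4, -1.7]
grip_width: 0.0636
```

```bash
python3 -m pendant '[60,2.6,0,1.4,0,60,3.0,0,1.7,0,60,3.0,0,1.7,0,60,2.6,0,1.5,0,60,0,0,0,0]'; python3 tilt.py
```

```text
clock: 17.48
tcp_pos: [0.6127, -0.1581, 0.2002]
orientation: [-2.172, 0.104, 2.173]
contact_force: [-0.4, 0.2, -2.8]
grip_width: 0.0634
t 17.475 tcp [ 0.6127 -0.1581  0.2002] rv [-2.172  0.104  2.173] F [-0.4  0.2 -2.8] M [-0.02 -0.12 -0.01] w 0.06340859860150522
R [[-0.001, -0.096, -0.995], [0.0, -0.995, 0.096], [-1.0, -0.0, 0.001]]
env [(-100, 181), (-96, 186), (-92, 186), (-88, 191), (-84, 198), (-80, 207), (-76, 218), (-72, 224), (-68, 229), (-64, 232), (-60, 234), (-56, 237), (-52, 239), (-48, 242), (-44, 242), (-40, 241), (-36, 238), (-32, 236), (-28, 234), (-24, 234), (-20, 229), (-16, 227), (-12, 225), (-8, 222), (-4, 220), (0, 218), (3, 216), (7, 213), (11, 211), (15, 210), (19, 208), (22, 205)]
closest out of face mm [1.01714024 2.59115489] y mid -31.06659527691343
y of bridge edge [-29.78095396  24.96414941] s top rel edge 20.437414893579977
tcp rack [-41.2536511   -2.08069638 200.23260926]
```

View pics/wt.png

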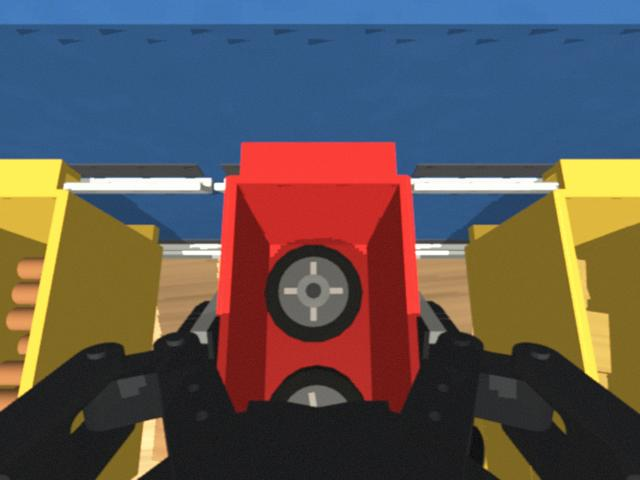

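The bin is square in front of the middle segment, lip about 1 mm off the face and about 7 mm above the pocket mouth. Lower in small steps, feeling the force.

```bash
python3 -m pendant '[60,1.7,0,0.6,0,60,1.5,0,0.7,0,60,1.5,0,0.9,0,60,0,0,0,0]';  python3 -m pendant '[60,1.5,0,0.85,0,60,1.5,0,0.85,0,60,0,0,0,0]';  python3 -m pendant '[60,1.5,0,0.85,0,60,1.5,0,0.85,0,60,0,0,0,0]'
```

```text
clock: 18.02
tcp_pos: [0.6106, -0.1579, 0.1957]
orientation: [-2.172, 0.104, 2.173]
contact_force: [-1.2, 0.5, -3.2]
grip_width: 0.0637
clock: 18.4
tcp_pos: [0.6089, -0.1577, 0.1927]
orientation: [-2.172, 0.104, 2.173]
contact_force: [-1.1, 0.4, -1.1]
grip_width: 0.0636
clock: 18.77
tcp_pos: [0.6073, -0.1576, 0.1897]
orientation: [-2.172, 0.104, 2.173]
contact_force: [-1.2, 0.3, -1.4]
grip_width: 0.0634
```

```bash
python3 -m pendant '[60,1,0,0.55,0,60,0.8,0,0.45,0,60,0,0,0,0]';  python3 -m pendant '[60,0.8,0,0.45,0,60,0,0,0,0]';  python3 -m pendant '[60,0.8,0,0.45,0,60,0,0,0,0]'; python3 tilt.py
```

```text
clock: 19.15
tcp_pos: [0.6064, -0.1575, 0.1881]
orientation: [-2.172, 0.104, 2.172]
contact_force: [-2.4, 0.0, 1.5]
grip_width: 0.0636
clock: 19.4
tcp_pos: [0.606, -0.1574, 0.1875]
orientation: [-2.173, 0.104, 2.172]
contact_force: [-2.7, 1.1, 2.9]
grip_width: 0.0632
clock: 19.65
tcp_pos: [0.606, -0.1575, 0.1875]
orientation: [-2.174, 0.104, 2.171]
contact_force: [-2.8, 0.3, 6.9]
grip_width: 0.0637
t 19.65 tcp [ 0.606  -0.1575  0.1875] rv [-2.174  0.104  2.171] F [-2.8   0.34  6.87] M [ 0.1   0.83 -0.01] w 0.06368988860915917
R [[0.001, -0.096, -0.995], [-0.0, -0.995, 0.096], [-1.0, 0.0, -0.001]]
env [(-107, 168), (-103, 173), (-99, 174), (-95, 178), (-91, 184), (-87, 194), (-83, 204), (-79, 211), (-75, 216), (-71, 219), (-67, 221), (-63, 224), (-59, 226), (-55, 229), (-51, 229), (-47, 228), (-43, 225), (-39, 223), (-35, 221), (-31, 242), (-27, 216), (-23, 214), (-19, 212), (-15, 210), (-11, 207), (-7, 205), (-3, 203), (0, 200), (4, 198), (8, 197), (12, 195), (15, 192)]
closest out of face mm [0.60498691 2.19613981] y mid -32.36467335412924
y of bridge edge [-29.98736795  24.99960668] s top rel edge 5.691354578309271
tcp rack [-48.00843724  -2.11193442 187.50874675]
```

The lip has caught: the TCP stopped, Fz rose to +7 N, and the depth check puts the rim at the hanging height. Ease off the load, then open gradually.

```bash
python3 -m pendant '[60,-0.5,0,0,0,60,-0.3,0,0,0]'; python3 -m pendant '[66,0,0,0,0,68,0,0,0,0,70,0,0,0,0,75,0,0,0,0,80,0,0,0,0,85,0,0,0,0,85,0,0,0,0]'; python3 tilt.py
```

```text
clock: 19.95
tcp_pos: [0.6059, -0.1574, 0.1875]
orientation: [-2.173, 0.104, 2.171]
contact_force: [-1.7, -0.1, 0.9]
grip_width: 0.064
clock: 20.82
tcp_pos: [0.6056, -0.1574, 0.1874]
orientation: [-2.172, 0.104, 2.172]
contact_force: [-0.1, 0.5, -0.3]
grip_width: 0.0846
t 20.825 tcp [ 0.6056 -0.1574  0.1874] rv [-2.172  0.104  2.172] F [-0.13  0.48 -0.33] M [ 0.04  0.01 -0.  ] w 0.08456015654150546
R [[0.0, -0.096, -0.995], [-0.0, -0.995, 0.096], [-1.0, 0.0, -0.0]]
env [(-108, 167), (-104, 173), (-100, 172), (-96, 178), (-92, 183), (-88, 193), (-84, 204), (-80, 210), (-76, 215), (-72, 221), (-68, 227), (-64, 234), (-60, 233), (-56, 231), (-52, 229), (-48, 226), (-44, 224), (-40, 222), (-36, 220), (-32, 218), (-28, 216), (-24, 213), (-20, 211), (-16, 209), (-12, 207), (-8, 205), (-4, 203), (0, 200), (3, 199), (7, 197), (11, 195), (14, 193)]
closest out of face mm [1.9890021  3.96928422] y mid 1.2773195987804755
y of bridge edge [-29.84586515  25.13912671] s top rel edge 5.466812544252769
tcp rack [-48.44836329  -2.08536695 187.3784282 ]
```

Released. The bin stayed put, hanging at about 30° lean. Withdraw straight up and check.

```bash
python3 -m pendant '[85,5,0,0,0]' >/dev/null 2>&1 <<< '' & wait; true
```

```text
(no output)
```

That row was a typing mistake: +x is down, so it moved 5 mm the wrong way. I'll check for contact before withdrawing upward.

```bash
python3 -c "from h import *;st()"; python3 -m pendant '[85,-5,0,0,0,85,-10,0,0,0,85,-20,0,0,0,85,-30,0,0,0,85,-40,0,0,0,85,-40,0,0,0,85,-10,0,0,0,85,0,0,0,0]'; python3 tilt.py
python3 - <<'E'
from h import *
save('scene','s5.png'); a=cv2.imread('pics/s5.png')[150:400,130:480];b=cv2.imread('pics/wt.png')
cv2.imwrite('pics/c5.png',np.hstack([cv2.resize(b,(400,300)),cv2.resize(a,(400,300))]))
E
```

```text
t 21.0 tcp [ 0.6059 -0.1574  0.1826] rv [-2.173  0.104  2.171] F [-0.03  0.66 -0.28] M [-0.   -0.01  0.07] w 0.08483643799363298
R [[0.001, -0.096, -0.995], [-0.0, -0.995, 0.096], [-1.0, 0.0, -0.001]]
clock: 22.0
tcp_pos: [0.6057, -0.1574, 0.3381]
orientation: [-2.174, 0.104, 2.171]
contact_force: [-0.7, -0.2, -0.0]
grip_width: 0.0851
t 22.0 tcp [ 0.6057 -0.1574  0.3381] rv [-2.174  0.104  2.171] F [-0.66 -0.21 -0.04] M [-0.   -0.04 -0.  ] w 0.08505597933076811
R [[0.001, -0.096, -0.995], [-0.0, -0.995, 0.096], [-1.0, 0.0, -0.001]]
env [(-149, 175), (-145, 174), (-141, 190), (-136, 219), (-133, 218), (-129, 217), (-125, 219), (-121, 220), (-117, 221), (-113, 222), (-109, 224), (-104, 225), (-100, 226), (-97, 227), (-93, 228), (-89, 230), (-85, 231), (-81, 232), (-77, 234), (-72, 237), (-69, 235), (-65, 234), (-61, 232), (-57, 229), (-53, 227), (-49, 225), (-44, 223), (-40, 221), (-37, 218), (-32, 216), (-28, 214), (-25, 212), (-21, 210), (-16, 207), (-12, 205), (-8, 203), (-5, 201), (-1, 199), (2, 198), (6, 195), (10, 193), (13, 191)]
closest out of face mm [2.89210847 5.02927256] y mid -8.437520936407182
y of bridge edge [-41.99569838  24.82955849] s top rel edge 3.6606088604893006
tcp rack [-48.31372039  -2.05080992 338.1060139 ]
```

View pics/c5.png

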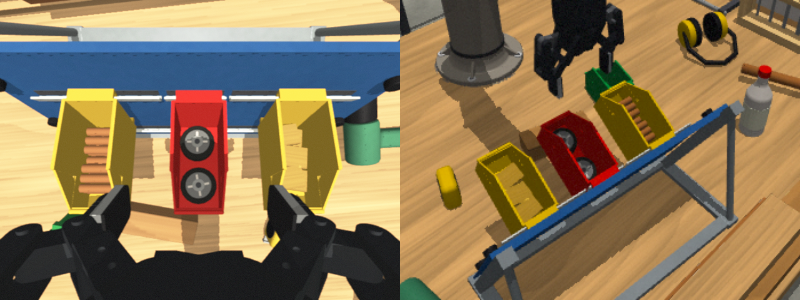

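The bin hangs parallel to the yellow bins and at the same height. Both wheels are inside (half-scale (197,142) and (198,185)), and the gripper is clear. Hand in.

```bash
python3 -c "
from h import *
print(r.hand_in())"
```

```text
the job is handed in; nothing more can be done
None
```

The red bin is hanging on the middle segment of the upper louver row, between the two yellow bins, with both wheels in it. I handed the job in after about 22 s of the 40 s allowed; no verdict was reported.

**How it went:** The tool could only yaw, so I tilted the bin by rolling it over its heel against the panel, letting it pivot in the pads. I then slid it down the slope until the lip caught. Contact was felt at about +7 N, 9 to 10 mm below the panel's middle setting along the slope. I eased the load off, opened the fingers and withdrew upward.

**Last checks:**
- **Lean:** about 28–29° from depth, within the 25–35° allowed.
- **Height:** the rim is 3.7 mm above the louver edge, where about 4 mm is expected, and the bin sits level with the yellow bins.
- **Position:** about 2 mm off the rack's middle, and square by eye in the picture.
- **Gripper:** 0.34 m up, clear of the rack, touching nothing.

**Imperfect points:**
- **Force while sliding:** the wrist reading reached 17 N up and 10 N back, roughly 22–25 N on the rack against the 30 N limit, before I backed off.
- **Wrong move:** after release I typed one row the wrong way and the open gripper went down 5 mm; the wrist force reading did not change.
- **Distance from the face:** depth readings of the bridge's edge rose from 0.6 mm just before release to 2–3 mm after. The bin settled a little, or the viewing angle changed; I did not resolve which.
- **Bench objects:** I saw nothing displaced in the pictures, but did not measure the other objects again at the end.

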